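# Slide the insert plate out of the hand slicer and lay it in the wash tray

### The arm

A 6-joint arm with a two-finger parallel gripper is mounted at the origin on the work surface; the furniture and walls round the work are solid. World frame = base frame: x ahead of the robot, y to its left, z up, the work surface at z = 0. Lengths are in m, angles in rad, forces in N, time in s.
With the tool pointing down it reaches from about 0.375 to 0.9 m from the base axis. Payload 3.1 kg.
Tool frame: the origin (TCP) lies between the finger pads; the fingertips stand 11 mm ahead of it and the grasp point (between the pads) lies 8 mm behind it; z points along the fingers, y is the line along which they close (so a half turn about z gives the same grasp; the last joint's range is limited). The gripper opens to 87 mm and grips with 3 to 60 N. Pads are 19 mm wide; open, the fingers measure 117 mm over their backs; the gripper's body (75 mm by 190 mm) begins 51 mm behind the grasp point.
Start: joints at [1.143, 0.527, 1.433, -0, 1.181, -0.178], TCP at [0.154, 0.606, 0.234] pointing down, gripper open.
Joint ranges: [-3.08, 3.08], [-0.75, 2.2], [0.22, 2.44], [-1.43, 4.57], [0, 2.65], [-2.85, 2.85]. Speed limits (rad/s): [2.79, 2.79, 3.14, 3.14, 3.14, 3.14].

### API

Orientations are given as a unit quaternion [x, y, z, w].
In Python, from rig import get_obs, camera, hand_in gives the robot as it stands.
- The arm moves only by the shell command python3 -m pendant 'ROWS' [FORCE]. ROWS is JSON, a list that holds one entry, the list of rows, each a list of 7 numbers: the shift along the tool's x, y, z in m, then the turn, a rotation vector about the tool's x, y, z in degrees, then the opening, from 0 (shut) to 1 (fully open). In form: [[[x, y, z, ax, ay, az, fingers], ...]]. A call has exactly 5 rows; each row shifts and turns the commanded pose from where the row before left it, along the tool's axes as they then stand; what a row does not reach is not made up. A row lasts 1/8 s, in which the tool goes at most 62.5 mm and 10.7 degrees, less where a joint would pass 70% of its speed; a pose out of reach is approached as far as the arm can. A call with a gripper value outside its range is refused whole. The fingers move at their own pace and stop on an object; FORCE is the grip in N (left out, the last holds). Time passes only in rows, so rows that do not move let the fingers close, or fill a call up. It gives the time, the measured TCP pose, the force, the opening and the grip force at its end, in the units of the state.
- get_obs(): the state, without advancing time (a new reading comes with each control period).
- camera(name): name is "side" or "top"; returns a dict with "img" (384x512x3 uint8, red, green, blue), "intrinsics" (3x3 intrinsics, pixels), "R" (3x3) and "t" (3): a world point X has camera coordinates R X + t. Camera axes: x right, y down, z forward; pixel columns grow to the right and rows downward; lengths in m; the calibration is good to about 2 mm. A picture is of the moment at which its call begins. There is no depth.
- hand_in(): hands the job in; it is judged then, once.
The state is a dict: "time": time; "q": joint angles; "joint_velocities": joint speeds; "joint_torque": joint torques, N m; "position": TCP position; "tool_rot": TCP orientation; "ft_force": force on the tool from outside, world axes, zero at the start; "moment": the same for the moment, N m; "grip_width": finger opening in m; "grip_force": force on a finger pad.
Only numpy, scipy, OpenCV 4.12 (cv2) and the standard library are available. Lean on these libraries where they do the work, as an engineer would, in place of code of your own. Each camera call takes 0.05 s, during which the arm holds its last target. There are 200 camera calls.

### The job

The slicer's flat insert plate lies sunk between the guide rails with nothing to grip. Press down on it lightly (never harder than about 20 N) and slide it out of the slicer's open end until it overhangs well but still rests in the slicer, then take it by the two sides of the overhanging part and lay it flat, ribs up, in the shallow wash tray. Do not drop it, and leave the tins and jars where they stand.

Things in the scene. Friction and masses are not known exactly. Their poses are not given: they have to be found in the camera images.
- slicer: Hand slicer frame, fixed: level steel bed between two black guide rails. Origin under its middle, 0 to 8 mm above the worktop (adjustable feet); heights here are above it; x along the bed to the open end, z up. Bed top z=46 mm, x=-55 to +100. Rails at y=31.5 to 43.5 each side, top z=52. Closed end: block, x=-115 to -55, top z=52, then a handle loop to x=-146. Nothing beyond the open end.
- insert: Loose steel plate 130 (x) x 60 (y) x 4 mm, 0.17 to 0.33 kg, fine ribs on top, z up. Origin: centre of its underside, above which lies its centre of mass. Starts on the bed near the closed end, x as the slicer's, 2 mm below the rail tops, 1.5 mm play at each rail. Friction on the bed 0.4 to 0.54. It tips off the open end when its centre passes it (65 mm overhang).
- bed_end (a point): Middle of the open end's edge, on the bed's surface (slicer x=100, y=0, z=46 mm), axes as the slicer's. The bed is stiffly sprung: under more than about 2 N of push (4 N with the plate's weight) it sinks 1 mm per 35 N; it is fixed otherwise.
- tray: Shallow wash tray of steel with low walls, fixed to the worktop, 150 mm (x) by 200 mm (y), 18 mm high (rolled rim to 21 mm), walls and floor 3 mm. Origin at the centre of its underside; the plate fits in it flat with its length along the tray's y.
- tin_tomato: Bystander: tall round food tin, 76 mm across, 110 mm high, at the back right; origin at the centre of its underside.
- spice_2: Bystander: spice jar with a dark cap, 41 mm across, 105 mm high, at the right; origin at the centre of its underside.
- spice_3: Bystander: spice jar with a dark cap, 41 mm across, 105 mm high, at the right, nearest the tray; origin at the centre of its underside.
- clip_jar: Bystander: glass preserving jar with lid and clip, 94x98 mm, 172 mm high, at the back left; origin at the centre of its underside.
Things that resemble listed ones, but are neither listed nor needed, are in the scene too. Of the things that look like the insert, the smaller one is meant.

How it is judged:
On the way, in this order (a step that is already met when the one before it is completed fails the run):
1. the plate, lying flat on the bed, overhangs the open end by more than 30 mm (x of insert in the frame of slicer above 0.065 m and z of insert in the frame of slicer between 0.042 and 0.0495 m and angle between insert's own z axis and vertical below 0.06 rad and contact force between insert and slicer above 0.05 N), for 0.2 s.
2. the plate is held by the fingers, clear of the slicer and the worktop (contact force between the fingers and insert above 2 N and contact force between slicer and insert below 0.05 N and height (world z) of insert above 0.05 m), for 0.1 s.
At the end, for the whole second after the job is handed in: The plate lies flat (within 0.05 rad, ribs up) on the floor of the tray (underside less than 7 mm above the tray's underside), wholly inside its walls (centre within 70 mm of the tray's), released and at rest (z of insert in the frame of tray between 0 and 0.007 m and horizontal distance between insert and tray below 0.07 m and angle between insert's own z axis and vertical below 0.05 rad and linear speed of insert below 0.02 m/s and contact force between the fingers and insert below 0.05 N); the robot touches nothing.
It fails at once if the plate is pressed or jammed against the slicer with more than 25 N (contact force between insert and slicer above 25 N).
It fails at once if the plate is dropped or thrown: it moves faster than 0.6 m/s while no finger touches it (linear speed of insert above 0.6 m/s and contact force between the fingers and insert below 0.05 N).
It fails at once if a bystander is moved by more than 30 mm (distance of any of tin_tomato, spice_2, spice_3, clip_jar from where it was at the start of the episode above 0.03 m).
It also fails if it takes over 72 s, if anything falls off the work surface, if the arm or the gripper's body presses on something with over 40 N, if the wrist force passes 120 N, or if a joint passes its speed limit or range.

## Working session

There is one attempt and no reset: what is moved stays moved. The work goes in short steps, Python scripts to look and compute and a shell command to move; the robot and the scene stay as the last step left them, time stands still between calls to the robot, and variables do not carry over. Pictures are saved under pics/ and viewed, at most 12 in all, crops included, and the job is handed in when it is done.

```bash
ls; mkdir -p pics; python3 - <<'E'
from rig import *
import cv2,json
o=get_obs();print({k:o[k] for k in('time','position','tool_rot','ft_force','grip_width')})
for n in('top','side'):
    c=camera(n);cv2.imwrite(f'pics/{n}0.png',cv2.resize(c['img'][:,:,::-1],(800,600),interpolation=cv2.INTER_CUBIC));print(n,c['intrinsics'],c['R'],c['t'])
E
```

```text
pics
{'time': 0.0, 'position': array([0.1541731 , 0.60494995, 0.23256307]), 'tool_rot': array([ 1.24575553e-01,  9.92209546e-01, -1.02204600e-03, -3.23137651e-04]), 'ft_force': array([-0.28447648, -0.0579347 , -0.23393111]), 'grip_width': 0.08714361523576063}
top [[420.07748493   0.         257.29806527]
 [  0.         420.07748493 190.69820636]
 [  0.           0.           1.        ]] [[-0.00128251 -0.99996915 -0.00774885]
 [-0.99150239  0.00227956 -0.13006853]
 [ 0.13008218  0.00751619 -0.99147473]] [0.01881019 0.39358316 1.47466416]
side [[374.11681974   0.         258.62381841]
 [  0.         374.11681974 189.12991325]
 [  0.           0.           1.        ]] [[ 0.28478028 -0.95859208  0.00119239]
 [-0.76743847 -0.22873703 -0.59893035]
 [ 0.57440263  0.16964846 -0.80080023]] [-0.11205286  0.30020012  1.33035858]
```

View pics/top0.png

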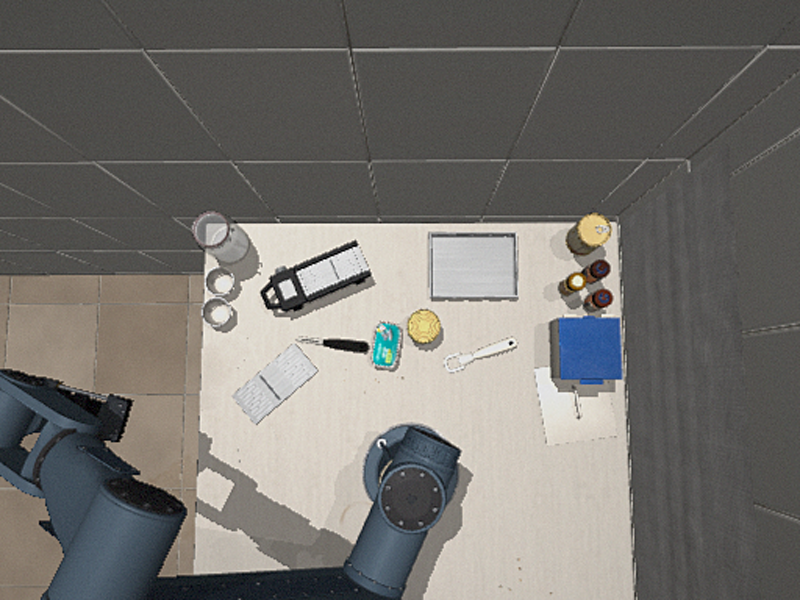

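View pics/side0.png

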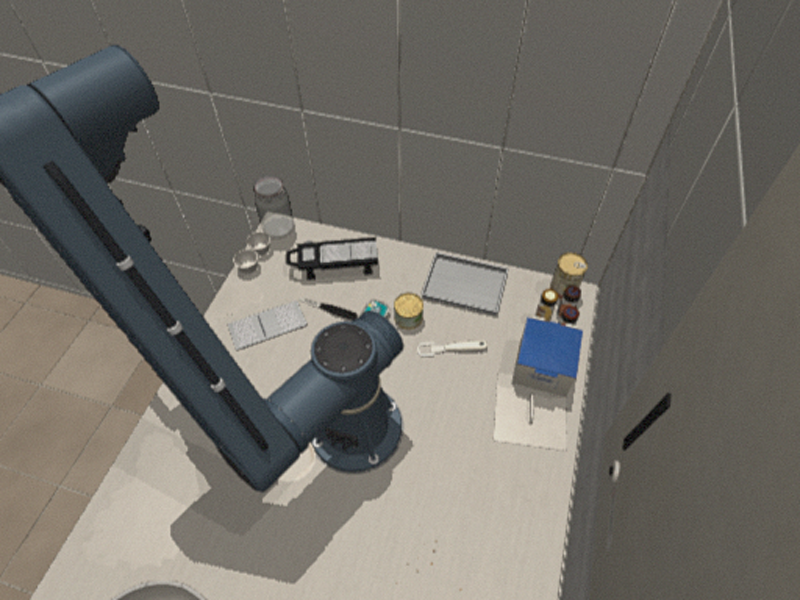

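The insert could be the plate in the slicer (top 800x600 image, about (335,268)) or the larger loose plate on the worktop at (275,383). By description I choose the one in the slicer. Its open end is at about (365,262) and the handle loop at (268,298). The tray is at (473,266), the tins and jars at the right and the clip jar at (220,235). Next is a close crop to check that choice.

```bash
python3 - <<'E'
from rig import *
import cv2,numpy as np
a=camera('top')['img'];b=camera('side')['img']
A=cv2.resize(a[148:208,162:242],(800,600),interpolation=cv2.INTER_CUBIC)
cv2.imwrite('pics/topc.png',A[:,:,::-1])
B=cv2.resize(b[140:185,180:250],(800,514),interpolation=cv2.INTER_CUBIC)
cv2.imwrite('pics/sidec.png',B[:,:,::-1])
E
```

```text
(no output)
```

View pics/topc.png

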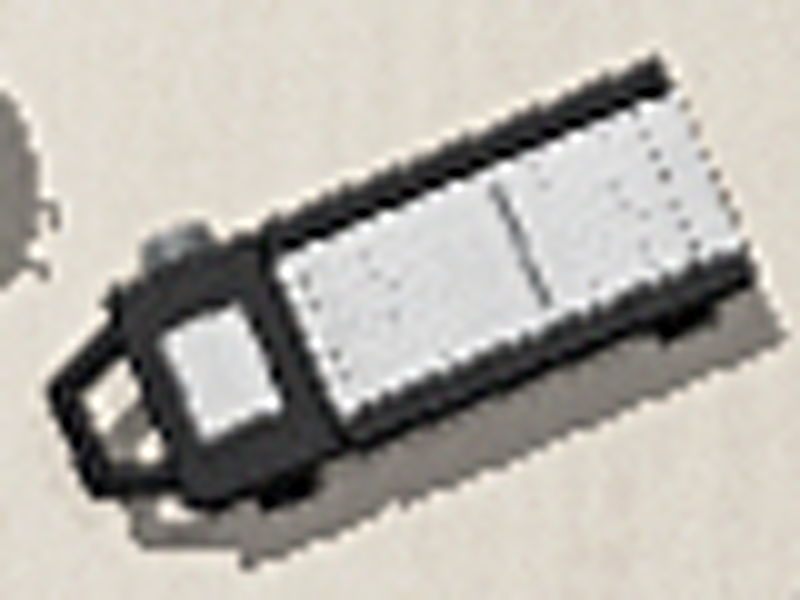

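View pics/sidec.png

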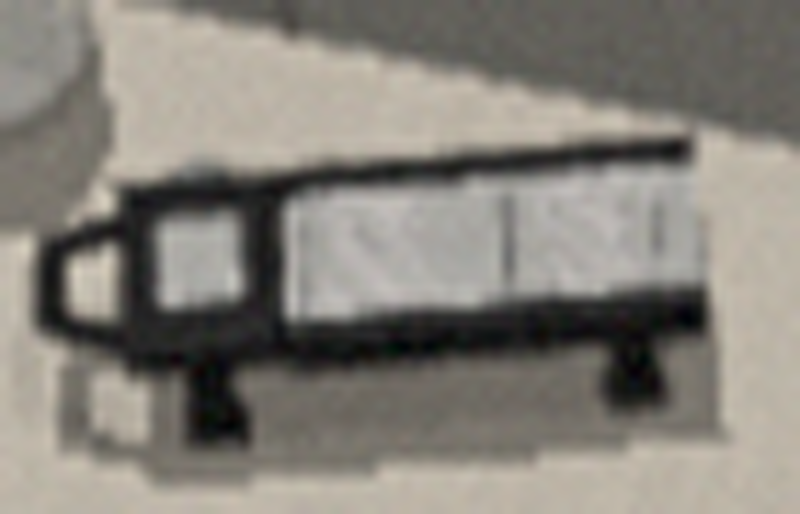

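The crops show the smaller plate sunk in the slicer. Its free edge is near crop (675,190) in the top view and (658,220) in the side view, inside the open end. The larger loose plate elsewhere is the decoy. Next I fit the poses.

```bash
cat > h.py <<'E'
import numpy as np
from rig import camera,get_obs
from scipy.spatial.transform import Rotation as Ro
from scipy.optimize import least_squares
def proj(c,X):
    p=np.atleast_2d(X)@c['R'].T+c['t']; q=p@c['intrinsics'].T; return q[:,:2]/q[:,2:]
def unproj(c,uv,z):
    uv=np.atleast_2d(uv); d=np.c_[uv,np.ones(len(uv))]@np.linalg.inv(c['intrinsics']).T@c['R']
    C=-c['R'].T@c['t']; return C+d*((z-C[2])/d[:,2])[:,None]
def loc(p,L): # p=x,y,yaw,h ; L in mm
    s,k=np.sin(p[2]),np.cos(p[2]);L=np.asarray(L)/1000
    return np.c_[p[0]+k*L[:,0]-s*L[:,1],p[1]+s*L[:,0]+k*L[:,1],p[3]+L[:,2]]
E
python3 - <<'E'
from h import *
T=camera('top');S=camera('side')
tp=np.array([[655,52,100,43.5,52],[742,252,100,-31.5,52],[683,92,100,31.5,46],[272,260,-55,31.5,47],[343,412,-55,-31.5,52],[270,222,-55,43.5,52]],float)
sp=np.array([[690,138,100,43.5,52],[700,292,100,-31.5,52],[693,165,100,31.5,46],[120,190,-115,43.5,52],[285,188,-55,31.5,46],[283,325,-55,-31.5,52]],float)
tu=(tp[:,:2]+.5)/10-.5+[162,148]; su=(sp[:,:2]+.5)/11.43-.5+[180,140]
f=lambda p:np.r_[(proj(T,loc(p,tp[:,2:]))-tu).ravel(),(proj(S,loc(p,sp[:,2:]))-su).ravel(),(p[3]-.004)/.003]
p0=np.r_[unproj(T,[202,178],.05)[0,:2],-1.2,.004]
r=least_squares(f,p0);p=r.x
print('slicer',p,np.round(r.fun,1))
for c,n in((T,'t'),(S,'s')):
    q=lambda x:unproj(c,x,p[3]+.05)
    for uv in ([(162+67.5,148+19),(162+31,148+33.5),(162+52,148+24.5)] if n=='t' else [(180+658/11.43,140+225/11.43),(180+300/11.43,140+255/11.43),(180+508/11.43,140+235/11.43)]):
        d=q(uv)[0,:2]-p[:2];print(n,'slicer-frame mm',np.round(1000*np.array([np.cos(p[2])*d[0]+np.sin(p[2])*d[1],-np.sin(p[2])*d[0]+np.cos(p[2])*d[1]]),1))
# tray rim corners in top 800x600
cs=np.array([[429,233],[517,234],[518,299],[429,299]])*.64
print('tray',unproj(T,cs,.021),unproj(T,cs,.021).mean(0))
o=get_obs();print(Ro.from_quat(o['tool_rot']).as_matrix().round(3))
E
```

```text
slicer [ 0.44527525  0.1969123  -1.17306755  0.0028197 ] [ 1.   0.5  0.3 -0.3 -0.4 -0.1  0.2 -0.2 -0.6  0.6 -1.1  0.2  0.3 -0.3
  0.8 -0.6  0.3  0.3 -0.2 -0.9 -0.3  1.2  0.1 -0.4 -0.4]
t slicer-frame mm [86.  -4.1]
t slicer-frame mm [-52.2  -2. ]
t slicer-frame mm [28.1 -1. ]
s slicer-frame mm [85.3 -1.3]
s slicer-frame mm [-46.8  -1.7]
s slicer-frame mm [29.8 -0.2]
tray [[ 0.54629004 -0.04470256  0.021     ]
 [ 0.54328912 -0.24876781  0.021     ]
 [ 0.39124475 -0.24739983  0.021     ]
 [ 0.3917106  -0.04367831  0.021     ]] [ 0.46813363 -0.14613713  0.021     ]
[[-0.969  0.247 -0.   ]
 [ 0.247  0.969 -0.001]
 [ 0.    -0.001 -1.   ]]
```

```bash
cat >> h.py <<'E'
P=np.array([0.4453,0.1969,-1.1731,0.0028])
def togo(xyz,ang): # ang: wanted world angle (deg) of tool y; remaining shift in current tool axes (m) + turn
    o=get_obs();R=Ro.from_quat(o['tool_rot']).as_matrix()
    a=np.radians(ang);y=np.array([np.cos(a),np.sin(a),0]);z=np.array([0,0,-1.]);G=np.c_[np.cross(y,z),y,z]
    print('shift',(R.T@(np.array(xyz)-o['position'])).round(4),'turn',np.degrees(Ro.from_matrix(R.T@G).as_rotvec()).round(2))
def sl(x,y=0,z=0): return loc(P,[[x,y,z]])[0]
def slf(): # tcp in the slicer frame, mm
    d=get_obs()['position']-sl(0);c,s=np.cos(P[2]),np.sin(P[2]);return np.round(1000*np.array([c*d[0]+s*d[1],-s*d[0]+c*d[1],d[2]]),2)
E
python3 -m pendant '[[[-0.038,-0.032,0,0,0,0,0],[-0.038,-0.032,0,0,0,0,0],[-0.038,-0.032,0,0,0,0,0],[-0.038,-0.032,0,0,0,0,0],[-0.038,-0.032,0,0,0,0,0]]]' 10
python3 -m pendant '[[[-0.038,-0.032,0,0,0,0,0],[-0.038,-0.032,0,0,0,0,0],[-0.038,-0.032,0,0,0,0,0],[-0.038,-0.032,0,0,0,0,0],[-0.038,-0.032,0,0,0,0,0]]]'
python3 -m pendant '[[[0,0,0,0,0,10.5,0],[0,0,0,0,0,10.5,0],[0,0,0,0,0,10.5,0],[0,0,0,0,0,10.5,0],[0,0,0,0,0,10.5,0]]]'
python3 -c "
from h import *
togo(sl(0,0,80),22.79);print(slf(),get_obs()['q'])"
```

```text
time: 0.92
position: [0.2999, 0.4024, 0.2337]
tool_rot: [0.124, 0.992, 0.0, 0.0]
ft_force: [0.8, -0.1, -0.1]
grip_width: 0.045
grip_force: 0.0
time: 1.55
position: [0.4445, 0.2002, 0.2338]
tool_rot: [0.125, 0.992, 0.0, 0.0]
ft_force: [0.8, 0.8, -0.8]
grip_width: 0.0017
grip_force: 0.0
time: 2.17
position: [0.4436, 0.2016, 0.2336]
tool_rot: [0.553, 0.833, 0.0, 0.0]
ft_force: [0.6, 0.0, 0.4]
grip_width: 0.0005
grip_force: 0.0
shift [-0.005  -0.0002  0.1508] turn [ 0.01 -0.    0.05]
[-4.9600e+00  2.1000e-01  2.3082e+02] [ 1.96646617e-01  3.42982251e-01  1.77006521e+00  3.41068953e-05
  1.02842484e+00 -2.01935493e-01]
```

```bash

python3 -m pendant '[[[-0.005,0,0.03,0,0,0,0],[0,0,0.04,0,0,0,0],[0,0,0.04,0,0,0,0],[0,0,0.03,0,0,0,0],[0,0,0.010,0,0,0,0]]]'
python3 -m pendant '[[[0,0,0,0,0,0,0],[0,0,0.001,0,0,0,0],[0,0,0.001,0,0,0,0],[0,0,0.001,0,0,0,0],[0,0,0,0,0,0,0]]]'
python3 -c "
from h import *
print(slf(),get_obs()['ft_force'])"
```

```text
time: 2.8
position: [0.4447, 0.1968, 0.0821]
tool_rot: [0.551, 0.835, -0.001, -0.001]
ft_force: [-0.3, -0.0, 0.5]
grip_width: 0.0004
grip_force: 0.0
time: 3.42
position: [0.4456, 0.197, 0.0808]
tool_rot: [0.551, 0.835, 0.0, 0.0]
ft_force: [-0.1, 0.1, -0.0]
grip_width: 0.0003
grip_force: 0.0
[1.000e-02 3.500e-01 7.802e+01] [-0.09705332  0.13688856 -0.00445913]
```

```bash
cat > light.py <<'E'
import sys
from rig import get_obs
o=get_obs();print(round(o['time'],2),o['position'].round(4)[2],o['ft_force'].round(2))
sys.exit(o['ft_force'][2]>2.5)
E
python3 -m pendant '[[[0,0,0.003,0,0,0,0],[0,0,0.003,0,0,0,0],[0,0,0.003,0,0,0,0],[0,0,0,0,0,0,0],[0,0,0,0,0,0,0]]]' >/dev/null
python3 light.py && python3 -m pendant '[[[0,0,0.0001,0,0,0,0],[0,0,0.0001,0,0,0,0],[0,0,0.0001,0,0,0,0],[0,0,0.0001,0,0,0,0],[0,0,0.0001,0,0,0,0]]]' >/dev/null &&
python3 light.py && python3 -m pendant '[[[0,0,0.0001,0,0,0,0],[0,0,0.0001,0,0,0,0],[0,0,0.0001,0,0,0,0],[0,0,0.0001,0,0,0,0],[0,0,0.0001,0,0,0,0]]]' >/dev/null &&
python3 light.py && python3 -m pendant '[[[0,0,0.0001,0,0,0,0],[0,0,0.0001,0,0,0,0],[0,0,0.0001,0,0,0,0],[0,0,0.0001,0,0,0,0],[0,0,0.0001,0,0,0,0]]]' >/dev/null &&
python3 light.py && python3 -m pendant '[[[0,0,0.0001,0,0,0,0],[0,0,0.0001,0,0,0,0],[0,0,0.0001,0,0,0,0],[0,0,0.0001,0,0,0,0],[0,0,0.0001,0,0,0,0]]]' >/dev/null &&
python3 light.py && python3 -m pendant '[[[0,0,0.0001,0,0,0,0],[0,0,0.0001,0,0,0,0],[0,0,0.0001,0,0,0,0],[0,0,0.0001,0,0,0,0],[0,0,0.0001,0,0,0,0]]]' >/dev/null &&
python3 light.py && python3 -m pendant '[[[0,0,0.0001,0,0,0,0],[0,0,0.0001,0,0,0,0],[0,0,0.0001,0,0,0,0],[0,0,0.0001,0,0,0,0],[0,0,0.0001,0,0,0,0]]]' >/dev/null; python3 light.py
```

```text
4.05 0.0715 [-0.67 -0.15  0.93]
4.05 0.0715 [-0.67 -0.15  0.93]False
False
```

```bash
sed -i 's/sys.exit(\(.*\))$/sys.exit(int(\1))/' light.py
python3 light.py && python3 -m pendant '[[[0,0,0.0001,0,0,0,0],[0,0,0.0001,0,0,0,0],[0,0,0.0001,0,0,0,0],[0,0,0.0001,0,0,0,0],[0,0,0.0001,0,0,0,0]]]' >/dev/null &&
python3 light.py && python3 -m pendant '[[[0,0,0.0001,0,0,0,0],[0,0,0.0001,0,0,0,0],[0,0,0.0001,0,0,0,0],[0,0,0.0001,0,0,0,0],[0,0,0.0001,0,0,0,0]]]' >/dev/null &&
python3 light.py && python3 -m pendant '[[[0,0,0.0001,0,0,0,0],[0,0,0.0001,0,0,0,0],[0,0,0.0001,0,0,0,0],[0,0,0.0001,0,0,0,0],[0,0,0.0001,0,0,0,0]]]' >/dev/null &&
python3 light.py && python3 -m pendant '[[[0,0,0.0001,0,0,0,0],[0,0,0.0001,0,0,0,0],[0,0,0.0001,0,0,0,0],[0,0,0.0001,0,0,0,0],[0,0,0.0001,0,0,0,0]]]' >/dev/null &&
python3 light.py && python3 -m pendant '[[[0,0,0.0001,0,0,0,0],[0,0,0.0001,0,0,0,0],[0,0,0.0001,0,0,0,0],[0,0,0.0001,0,0,0,0],[0,0,0.0001,0,0,0,0]]]' >/dev/null &&
python3 light.py && python3 -m pendant '[[[0,0,0.0001,0,0,0,0],[0,0,0.0001,0,0,0,0],[0,0,0.0001,0,0,0,0],[0,0,0.0001,0,0,0,0],[0,0,0.0001,0,0,0,0]]]' >/dev/null; python3 light.py
```

```text
4.05 0.0715 [-0.67 -0.15  0.93]
4.67 0.0711 [-0.42 -0.12  0.38]
5.3 0.0705 [-0.23  0.27  0.23]
5.92 0.07 [-0.63  0.16  0.76]
6.55 0.0696 [-0.61  0.04 -0.43]
7.17 0.0691 [-0.11  0.24  0.2 ]
7.8 0.0686 [0.16 0.07 0.62]
```

```bash

python3 light.py && python3 -m pendant '[[[0,0,0.0001,0,0,0,0],[0,0,0.0001,0,0,0,0],[0,0,0.0001,0,0,0,0],[0,0,0.0001,0,0,0,0],[0,0,0.0001,0,0,0,0]]]' >/dev/null &&
python3 light.py && python3 -m pendant '[[[0,0,0.0001,0,0,0,0],[0,0,0.0001,0,0,0,0],[0,0,0.0001,0,0,0,0],[0,0,0.0001,0,0,0,0],[0,0,0.0001,0,0,0,0]]]' >/dev/null &&
python3 light.py && python3 -m pendant '[[[0,0,0.0001,0,0,0,0],[0,0,0.0001,0,0,0,0],[0,0,0.0001,0,0,0,0],[0,0,0.0001,0,0,0,0],[0,0,0.0001,0,0,0,0]]]' >/dev/null &&
python3 light.py && python3 -m pendant '[[[0,0,0.0001,0,0,0,0],[0,0,0.0001,0,0,0,0],[0,0,0.0001,0,0,0,0],[0,0,0.0001,0,0,0,0],[0,0,0.0001,0,0,0,0]]]' >/dev/null &&
python3 light.py && python3 -m pendant '[[[0,0,0.0001,0,0,0,0],[0,0,0.0001,0,0,0,0],[0,0,0.0001,0,0,0,0],[0,0,0.0001,0,0,0,0],[0,0,0.0001,0,0,0,0]]]' >/dev/null &&
python3 light.py && python3 -m pendant '[[[0,0,0.0001,0,0,0,0],[0,0,0.0001,0,0,0,0],[0,0,0.0001,0,0,0,0],[0,0,0.0001,0,0,0,0],[0,0,0.0001,0,0,0,0]]]' >/dev/null &&
python3 light.py && python3 -m pendant '[[[0,0,0.0001,0,0,0,0],[0,0,0.0001,0,0,0,0],[0,0,0.0001,0,0,0,0],[0,0,0.0001,0,0,0,0],[0,0,0.0001,0,0,0,0]]]' >/dev/null &&
python3 light.py && python3 -m pendant '[[[0,0,0.0001,0,0,0,0],[0,0,0.0001,0,0,0,0],[0,0,0.0001,0,0,0,0],[0,0,0.0001,0,0,0,0],[0,0,0.0001,0,0,0,0]]]' >/dev/null &&
python3 light.py && python3 -m pendant '[[[0,0,0.0001,0,0,0,0],[0,0,0.0001,0,0,0,0],[0,0,0.0001,0,0,0,0],[0,0,0.0001,0,0,0,0],[0,0,0.0001,0,0,0,0]]]' >/dev/null; python3 light.py
```

```text
7.8 0.0686 [0.16 0.07 0.62]
8.43 0.068 [ 0.18 -0.11  0.43]
9.05 0.0675 [-0.08  0.31  0.88]
9.68 0.0671 [-0.19 -0.28 -0.25]
10.3 0.0665 [-0.13  0.22 -0.12]
10.93 0.066 [ 0.63 -0.13  0.12]
11.55 0.0658 [-1.54 -0.46  5.96]
11.55 0.0658 [-1.54 -0.46  5.96]
```

```bash

python3 -m pendant '[[[0,0,0.0001,0,0,0,0],[0,0,0.0001,0,0,0,0],[0,0,0,0,0,0,0],[0,0,0,0,0,0,0],[0,0,0,0,0,0,0]]]'|grep force
```

```text
ft_force: [-0.5, -0.4, 5.7]
grip_force: 3.4
```

```bash

python3 -m pendant '[[[0,0,0.0001,0,0,0,0],[0,0,0.0001,0,0,0,0],[0,0,0.0001,0,0,0,0],[0,0,0,0,0,0,0],[0,0,0,0,0,0,0]]]'|grep -e force -e pos
```

```text
position: [0.4455, 0.197, 0.0657]
ft_force: [-1.8, -1.5, 9.4]
grip_force: 4.4
```

```bash

python3 -m pendant '[[[0,0,0.0001,0,0,0,0],[0,0,0.0001,0,0,0,0],[-0.002,0,0.0001,0,0,0,0],[-0.003,0,0,0,0,0,0],[-0.003,0,0,0,0,0,0]]]'|grep -e force -e pos
python3 -c "
from h import *
print(slf())"
```

```text
position: [0.4487, 0.1907, 0.0656]
ft_force: [-2.7, 4.7, 11.1]
grip_force: 5.2
[ 7.05  0.73 62.84]
```

```bash

python3 -m pendant '[[[-0.004,0,0,0,0,0,0],[-0.004,0,0,0,0,0,0],[-0.004,0,0,0,0,0,0],[-0.003,0,0,0,0,0,0],[0,0,0,0,0,0,0]]]'|grep -e force -e pos
python3 - <<'E'
from h import *
import cv2
print(slf())
a=camera('top')['img'];b=camera('side')['img']
A=cv2.resize(a[148:208,182:262],(640,480),interpolation=cv2.INTER_CUBIC)
B=cv2.resize(b[140:180,190:270],(640,320),interpolation=cv2.INTER_CUBIC)
cv2.imwrite('pics/s1.png',cv2.resize(np.vstack([A,B]),(480,600))[:,:,::-1])
E
```

```text
position: [0.4549, 0.1766, 0.0656]
ft_force: [-1.2, 3.4, 9.8]
grip_force: 5.1
[22.46  0.98 62.85]
```

View pics/s1.png

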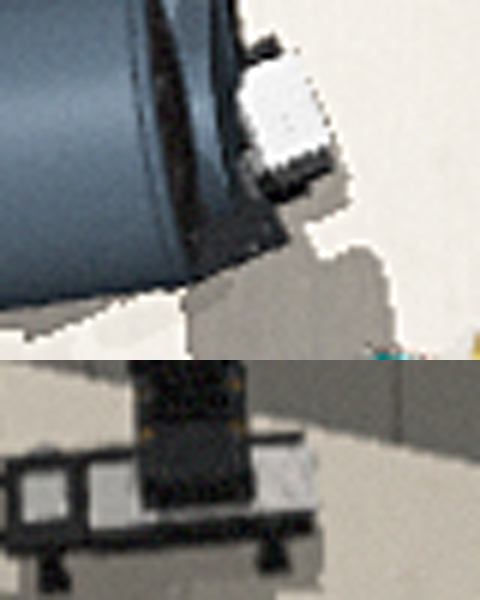

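The fingers press mid-plate, and the plate's leading edge has reached the open end: top part (325,120), side part (315,480). It is moving with the tool, so I continue.

```bash

python3 -m pendant '[[[-0.004,0,0.0001,0,0,0,0],[-0.004,0,0,0,0,0,0],[-0.004,0,0,0,0,0,0],[-0.004,0,0,0,0,0,0],[0,0,0,0,0,0,0]]]'|grep -e force -e pos
python3 - <<'E'
from h import *
print(slf())
E
```

```text
position: [0.4612, 0.1618, 0.0656]
ft_force: [-2.1, 2.3, 10.1]
grip_force: 5.4
[38.5   1.09 62.83]
```

```bash

python3 -m pendant '[[[-0.004,0,0.0001,0,0,0,0],[-0.004,0,0,0,0,0,0],[-0.004,0,0,0,0,0,0],[-0.004,0,0,0,0,0,0],[0,0,0,0,0,0,0]]]'|grep -e force -e pos
python3 - <<'E'
from h import *
import cv2
print(slf())
a=camera('top')['img'];b=camera('side')['img']
A=cv2.resize(a[148:208,182:262],(640,480),interpolation=cv2.INTER_CUBIC)
B=cv2.resize(b[140:180,190:270],(640,320),interpolation=cv2.INTER_CUBIC)
cv2.imwrite('pics/s2.png',cv2.resize(np.vstack([A,B]),(480,600))[:,:,::-1])
E
```

```text
position: [0.4674, 0.1471, 0.0656]
ft_force: [-2.5, 3.5, 11.5]
grip_force: 5.7
[54.46  1.12 62.77]
```

View pics/s2.png

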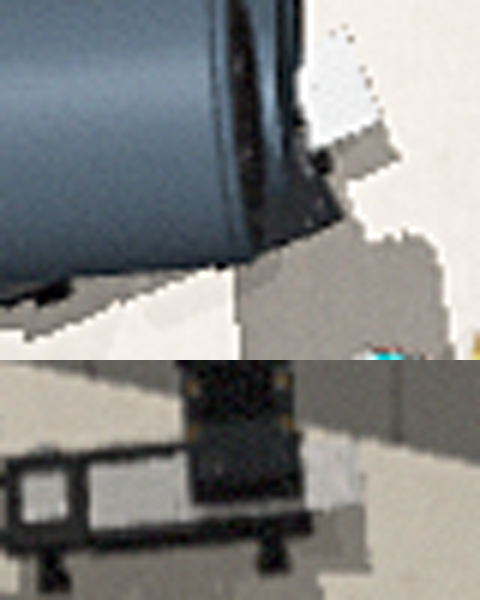

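The plate now overhangs. Its free edge runs (345,28)–(388,122) in the top part and is near (361,475) in the side part.

```bash
sed -i 's/,0.0028\]/,0.0046]/' h.py; python3 - <<'E'
from h import *
T=camera('top');S=camera('side')
a=unproj(T,[[182+345/6-.4,148+28/6-.4],[182+388/6-.4,148+122/6-.4]],.0546)
b=unproj(S,[[190+361/6-.4,140+(447-360)/6-.4],[190+361/6-.4,140+(503-360)/6-.4]],.0546)
for q in (*a,*b):
    d=q-sl(0);c,s=np.cos(P[2]),np.sin(P[2]);print(1000*np.array([c*d[0]+s*d[1],-s*d[0]+c*d[1]]))
E
```

```text
[137.51569901  31.3301159 ]
[139.17945239 -30.65945736]
[139.40730752  23.08956502]
[134.44002106 -29.18386951]
```

```bash

python3 -m pendant '[[[-0.004,0,0,0,0,0,0],[-0.004,0,0,0,0,0,0],[-0.004,0,0,0,0,0,0],[0,0,0,0,0,0,0],[0,0,0,0,0,0,0]]]'|grep -e force -e pos
python3 -m pendant '[[[0,0,-0.0005,0,0,0,0],[0,0,-0.001,0,0,0,0],[0,0,-0.003,0,0,0,0],[0,0,-0.02,0,0,0,0],[0,0,-0.03,0,0,0,0]]]'|grep -e force -e pos
python3 -m pendant '[[[-0.01,0,-0.01,0,0,0,1],[-0.01,0,0,0,0,0,1],[-0.01,0,0,0,0,0,1],[-0.01,0,0,0,0,0,1],[-0.01,0,0,0,0,0,1]]]' 5
python3 - <<'E'
from h import *
import cv2
print(slf()); togo(sl(124,0,90),22.79)
a=camera('top')['img'];b=camera('side')['img']
A=cv2.resize(a[148:208,182:262],(480,360),interpolation=cv2.INTER_CUBIC)
B=cv2.resize(b[140:180,190:270],(480,240),interpolation=cv2.INTER_CUBIC)
cv2.imwrite('pics/s3.png',np.vstack([A,B])[:,:,::-1])
E
```

```text
position: [0.472, 0.1361, 0.0655]
ft_force: [-2.0, 3.6, 11.3]
grip_force: 5.6
position: [0.4711, 0.1351, 0.1187]
ft_force: [0.7, -0.9, 0.7]
grip_force: 0.0
time: 17.48
position: [0.4916, 0.0886, 0.1284]
tool_rot: [0.551, 0.835, -0.0, -0.001]
ft_force: [-0.5, -0.3, 0.6]
grip_width: 0.0426
grip_force: 0.0
[117.76   0.7  123.78]
shift [-0.0063 -0.0007  0.0338] turn [-0.07 -0.03  0.38]
```

View pics/s3.png

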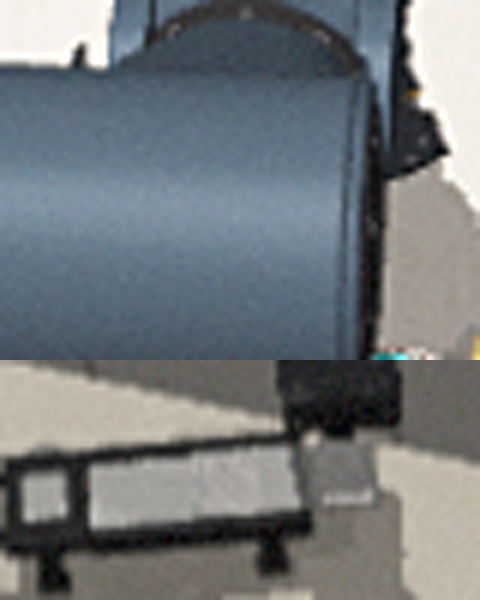

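```bash

python3 -m pendant '[[[-0.002,-0.0007,0,0,0,0.4,1],[0,0,0,0,0,0,1],[0,0,0,0,0,0,1],[0,0,0,0,0,0,1],[0,0,0.01,0,0,0,1]]]' 
python3 -m pendant '[[[0,0,0.02,0,0,0,1],[0,0,0.02,0,0,0,1],[0,0,0.02,0,0,0,1],[0,0,0.01,0,0,0,1],[0,0,0,0,0,0,1]]]' 
python3 - <<'E'
from h import *
print(slf()); togo(sl(120,0,41),22.79)
E
```

```text
time: 18.2
position: [0.4924, 0.0875, 0.1193]
tool_rot: [0.553, 0.833, 0.001, 0.001]
ft_force: [-0.1, 0.4, -0.8]
grip_width: 0.0863
grip_force: 0.0
time: 18.82
position: [0.4912, 0.0874, 0.0482]
tool_rot: [0.553, 0.833, -0.0, -0.001]
ft_force: [-0.1, 0.3, 0.6]
grip_width: 0.0869
grip_force: 0.0
[ 1.1876e+02 -1.0000e-01  4.3650e+01]
shift [-0.0012  0.0001  0.0026] turn [-0.1  -0.05  0.  ]
```

Now close gently with low force and check the side load.

```bash

python3 -m pendant '[[[-0.001,0,0.0025,0,0,0,0.9],[0,0,0,0,0,0,0.8],[0,0,0,0,0,0,0.76],[0,0,0,0,0,0,0.74],[0,0,0,0,0,0,0.72]]]' 4
python3 -m pendant '[[[0,0,0,0,0,0,0.71],[0,0,0,0,0,0,0.7],[0,0,0,0,0,0,0.69],[0,0,0,0,0,0,0.68],[0,0,0,0,0,0,0.67]]]' 4
python3 - <<'E'
from h import *
R=Ro.from_quat(get_obs()['tool_rot']).as_matrix();print(slf(),R.T@get_obs()['ft_force'])
E
```

```text
time: 19.45
position: [0.4918, 0.0863, 0.0467]
tool_rot: [0.553, 0.833, -0.0, -0.0]
ft_force: [-0.2, -1.0, 1.5]
grip_width: 0.0636
grip_force: 0.5
time: 20.08
position: [0.4917, 0.0863, 0.0465]
tool_rot: [0.553, 0.833, -0.0, -0.0]
ft_force: [-1.8, -2.6, 1.4]
grip_width: 0.0598
grip_force: 4.0
[ 1.1995e+02 -4.0000e-02  4.1900e+01] [-1.6459504  -2.69957573 -1.36908159]
```

```bash

python3 -m pendant '[[[0,-0.0002,0,0,0,0,0.5],[0,-0.0001,0,0,0,0,0.5],[0,0,0,0,0,0,0.5],[0,0,0,0,0,0,0.5],[0,0,0,0,0,0,0.5]]]' 10
python3 - <<'E'
from h import *
R=Ro.from_quat(get_obs()['tool_rot']).as_matrix();print(slf(),R.T@get_obs()['ft_force'])
E
```

```text
time: 20.7
position: [0.4917, 0.0863, 0.0465]
tool_rot: [0.553, 0.833, -0.0, -0.0]
ft_force: [-3.1, -0.9, 0.1]
grip_width: 0.0599
grip_force: 10.0
[ 1.1993e+02 -8.0000e-02  4.1890e+01] [ 0.37553986 -3.16394489 -0.12701711]
```

Side load is only about 3 N. I raise the grip and lift slowly.

```bash

python3 -m pendant '[[[0,-0.0002,0,0,0,0,0.5],[0,-0.0001,0,0,0,0,0.5],[0,0,0,0,0,0,0.5],[0,0,0,0,0,0,0.5],[0,0,0,0,0,0,0.5]]]' 50
python3 -m pendant '[[[0,0,-0.0005,0,0,0,0.5],[0,0,-0.001,0,0,0,0.5],[0,0,-0.001,0,0,0,0.5],[0,0,-0.001,0,0,0,0.5],[0,0,-0.001,0,0,0,0.5]]]'
python3 -c "print(__import__('rig').get_obs()['moment'])"
```

```text
time: 21.32
position: [0.4917, 0.0863, 0.0465]
tool_rot: [0.554, 0.833, 0.0, 0.0]
ft_force: [-1.2, -1.0, -0.7]
grip_width: 0.0584
grip_force: 50.0
time: 21.95
position: [0.4917, 0.0861, 0.0511]
tool_rot: [0.553, 0.833, 0.0, 0.0]
ft_force: [-1.1, -0.1, -3.8]
grip_width: 0.0588
grip_force: 49.9
[-0.24732692  0.01934491  0.00245163]
```

```bash

python3 -m pendant '[[[0,0,-0.003,0,0,0,0.5],[0,0,-0.006,0,0,0,0.5],[0,0,-0.012,0,0,0,0.5],[0,0,-0.016,0,0,0,0.5],[0,0,-0.012,0,0,0,0.5]]]'
python3 - <<'E'
from h import *
import cv2
print(slf(),get_obs()['moment']); togo([0.468,-0.146,0.1],0)
a=camera('top')['img'];b=camera('side')['img']
A=cv2.resize(a[148:208,182:262],(480,360),interpolation=cv2.INTER_CUBIC)
B=cv2.resize(b[130:170,190:270],(480,240),interpolation=cv2.INTER_CUBIC)
cv2.imwrite('pics/s4.png',np.vstack([A,B])[:,:,::-1])
E
```

```text
time: 22.58
position: [0.4919, 0.0862, 0.1014]
tool_rot: [0.553, 0.833, 0.0, 0.001]
ft_force: [-0.4, -0.4, -3.1]
grip_width: 0.0588
grip_force: 49.9
[1.2015e+02 1.1000e-01 9.6770e+01] [-0.15636261  0.00163683 -0.03374218]
shift [-0.2048 -0.112   0.0014] turn [8.000e-02 2.000e-02 2.279e+01]
```

View pics/s4.png

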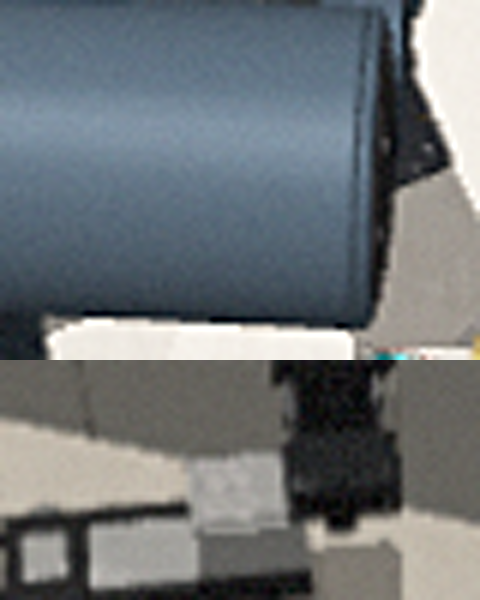

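```bash
python3 - <<'E'
from h import *
S=camera('side')
for t in(0,-4,-8,-12): print(t,((proj(S,np.r_[loc(P,[[20,30,105+t],[20,-30,105+t]])])-[190,130]+.4)*6+[0,360]).round(0).tolist())
E
```

```text
0 [[187.0, 460.0], [191.0, 525.0]]
-4 [[187.0, 464.0], [191.0, 528.0]]
-8 [[187.0, 468.0], [192.0, 532.0]]
-12 [[188.0, 472.0], [192.0, 536.0]]
```

The plate is held clear of the slicer, nearly flat. Its tail edge at (188,462–528) in the side part matches a sag under 0.03 rad. I carry it over the tray and turn it.

```bash

python3 -m pendant '[[[-0.014,-0.0076,0,0,0,0,0.5],[-0.024,-0.0126,0,0,0,0,0.5],[-0.027,-0.0146,0,0,0,0,0.5],[-0.027,-0.0146,0,0,0,0,0.5],[-0.027,-0.0146,0,0,0,0,0.5]]]' >/dev/null
python3 -m pendant '[[[-0.027,-0.0146,0,0,0,0,0.5],[-0.027,-0.0146,0,0,0,0,0.5],[-0.027,-0.0146,0,0,0,0,0.5],[-0.024,-0.0126,0,0,0,0,0.5],[-0.013,-0.006,0,0,0,0,0.5]]]' >/dev/null
python3 -m pendant '[[[0,0,0,0,0,4,0.5],[0,0,0,0,0,5,0.5],[0,0,0,0,0,5,0.5],[0,0,0,0,0,5,0.5],[0,0,0,0,0,3.8,0.5]]]'
python3 -m pendant '[[[0,0,0,0,-1,0,0.5],[0,0,0,0,-2.5,0,0.5],[0,0,0,0,-2.5,0,0.5],[0,0,0,0,-2,0,0.5],[0,0,0,0,-1,0,0.5]]]'
python3 - <<'E'
from h import *
import cv2
print(get_obs()['moment']); togo([0.468,-0.181,0.045],0)
a=camera('top')['img'];b=camera('side')['img']
A=cv2.resize(a[130:210,250:350],(480,384),interpolation=cv2.INTER_CUBIC)
B=cv2.resize(b[130:205,240:340],(480,360),interpolation=cv2.INTER_CUBIC)
cv2.imwrite('pics/s5.png',cv2.resize(np.vstack([A,B]),(384,595))[:,:,::-1])
E
```

```text
time: 24.6
position: [0.4662, -0.181, 0.0996]
tool_rot: [0.708, 0.706, -0.0, -0.001]
ft_force: [0.5, 0.6, -2.8]
grip_width: 0.0587
grip_force: 49.9
time: 25.22
position: [0.4664, -0.1806, 0.0998]
tool_rot: [0.704, 0.705, -0.056, 0.055]
ft_force: [-0.0, 0.7, -3.5]
grip_width: 0.0588
grip_force: 49.9
[-0.0605405   0.04720121 -0.05697826]
shift [0.0082 0.0017 0.0542] turn [-0.06  9.01  0.09]
```

View pics/s5.png

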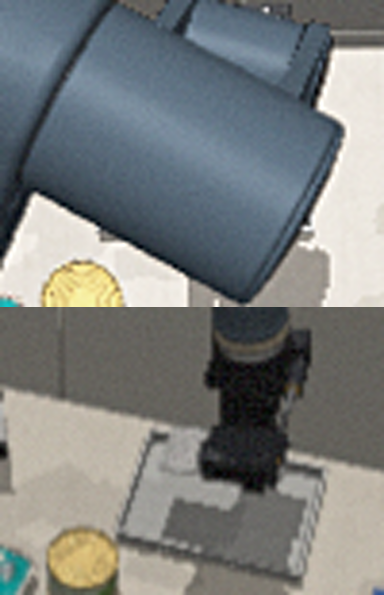

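```bash

python3 -m pendant '[[[0.0020,0.0015,0.013,0,0,0,0.5],[0.0028,0,0.018,0,0,0,0.5],[0.0028,0,0.018,0,0,0,0.5],[0.0025,0,0.016,0,0,0,0.5],[0.0013,0,0.008,0,0,0,0.5]]]'
python3 -m pendant '[[[0,0,0,0,0,0,0.5],[0,0,0.001,0,0,0,0.5],[0,0,0.001,0,0,0,0.5],[0,0,0.001,0,0,0,0.5],[0,0,0,0,0,0,0.5]]]'
python3 -c "print(__import__('rig').get_obs()['moment'])"
```

```text
time: 25.95
position: [0.4679, -0.1814, 0.0247]
tool_rot: [0.705, 0.705, -0.056, 0.055]
ft_force: [0.0, 0.2, -3.3]
grip_width: 0.0587
grip_force: 49.9
time: 26.58
position: [0.4684, -0.182, 0.0234]
tool_rot: [0.705, 0.705, -0.055, 0.056]
ft_force: [0.0, 0.4, -3.9]
grip_width: 0.0584
grip_force: 49.9
[-0.03432928  0.01472587  0.00984073]
```

```bash
sed 's/>2.5/>-1.5/' light.py > l2.py
python3 l2.py; python3 -m pendant '[[[0,0,0.0005,0,0,0,0.5],[0,0,0.0005,0,0,0,0.5],[0,0,0.0005,0,0,0,0.5],[0,0,0,0,0,0,0.5],[0,0,0,0,0,0,0.5]]]' >/dev/null;
python3 l2.py && python3 -m pendant '[[[0,0,0.0005,0,0,0,0.5],[0,0,0.0005,0,0,0,0.5],[0,0,0.0005,0,0,0,0.5],[0,0,0,0,0,0,0.5],[0,0,0,0,0,0,0.5]]]' >/dev/null&&
python3 l2.py && python3 -m pendant '[[[0,0,0.0005,0,0,0,0.5],[0,0,0.0005,0,0,0,0.5],[0,0,0.0005,0,0,0,0.5],[0,0,0,0,0,0,0.5],[0,0,0,0,0,0,0.5]]]' >/dev/null; python3 l2.py
```

```text
26.57 0.0234 [ 0.01  0.39 -3.89]
27.2 0.0217 [ 0.02 -0.18 -2.42]
27.82 0.0202 [ 0.14  0.75 -2.08]
28.45 0.0187 [-0.73  1.02 -2.74]
```

```bash

python3 -m pendant '[[[0,0,0.0005,0,0,0,0.5],[0,0,0.0005,0,0,0,0.5],[0,0,0,0,0,0,0.5],[0,0,0,0,0,0,0.5],[0,0,0,0,0,0,0.5]]]' >/dev/null;
python3 l2.py && python3 -m pendant '[[[0,0,0.0005,0,0,0,0.5],[0,0,0.0005,0,0,0,0.5],[0,0,0,0,0,0,0.5],[0,0,0,0,0,0,0.5],[0,0,0,0,0,0,0.5]]]' >/dev/null; python3 l2.py;python3 -c "
from rig import *
import cv2
print(get_obs()['moment'])
b=camera('side')['img']
cv2.imwrite('pics/s6.png',cv2.resize(b[150:200,260:335],(750,500),interpolation=cv2.INTER_CUBIC)[:,:,::-1])"
```

```text
29.07 0.0178 [-0.37 -0.21 -2.7 ]
29.7 0.0168 [-0.56 -0.8  -2.74]
[-0.02754221  0.07105604  0.04785315]
```

View pics/s6.png

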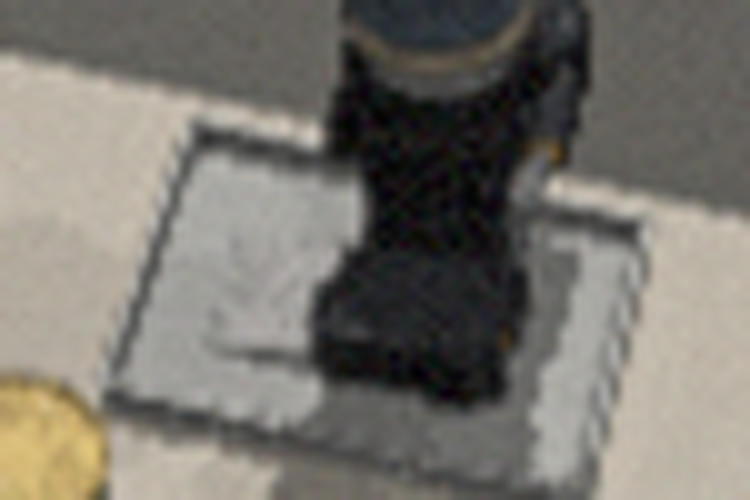

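The plate is in the tray. Its tail corner at about (215,345) almost meets its own shadow, so it is nearly touching the floor. I lower the last bit.

```bash

python3 -m pendant '[[[0,0,0.0004,0,0,0,0.5],[0,0,0.0004,0,0,0,0.5],[0,0,0,0,0,0,0.5],[0,0,0,0,0,0,0.5],[0,0,0,0,0,0,0.5]]]' >/dev/null;
python3 l2.py && python3 -m pendant '[[[0,0,0.0004,0,0,0,0.5],[0,0,0.0004,0,0,0,0.5],[0,0,0,0,0,0,0.5],[0,0,0,0,0,0,0.5],[0,0,0,0,0,0,0.5]]]' >/dev/null;
python3 l2.py && python3 -m pendant '[[[0,0,0.0004,0,0,0,0.5],[0,0,0.0004,0,0,0,0.5],[0,0,0,0,0,0,0.5],[0,0,0,0,0,0,0.5],[0,0,0,0,0,0,0.5]]]' >/dev/null; python3 l2.py
```

```text
30.38 0.016 [-0.03  0.06 -2.18]
31.0 0.0155 [-0.49  1.4   4.88]
31.0 0.0155 [-0.49  1.4   4.88]
```

```bash

python3 -m pendant '[[[0,0,-0.0005,0,0,0,0.5],[0,0,0,0,0,0,0.5],[0,0,0,0,0,0,0.5],[0,0,0,0,0,0,0.5],[0,0,0,0,0,0,0.5]]]' 10|grep -e pos -e force
python3 -m pendant '[[[0,0,0,0,0,0,0.5],[0,0,0,0,0,0,0.5],[0,0,0,0,0,0,0.5],[0,0,0,0,0,0,0.5],[0,0,0,0,0,0,0.5]]]' 3|grep force
python3 -m pendant '[[[0,0,0,0,0,0,0.68],[0,0,0,0,0,0,0.69],[0,0,0,0,0,0,0.70],[0,0,0,0,0,0,0.71],[0,0,0,0,0,0,0.72]]]' 3
python3 -m pendant '[[[0,0,0,0,0,0,0.75],[0,0,0,0,0,0,0.8],[0,0,0,0,0,0,0.9],[0,0,0,0,0,0,1],[0,0,0,0,0,0,1]]]' 3
python3 -m pendant '[[[0,0,-0.002,0,0,0,1],[0,0,-0.005,0,0,0,1],[0,0,-0.01,0,0,0,1],[0,0,-0.02,0,0,0,1],[0,0,-0.03,0,0,0,1]]]' >/dev/null
python3 -m pendant '[[[0.06,0,-0.02,0,0,0,1],[0.06,0,-0.01,0,0,0,1],[0.06,0,-0.01,0,0,0,1],[0.06,0,0,0,0,0,1],[0.03,0,0,0,0,0,1]]]'
python3 -c "
from rig import *
import cv2,numpy as np
a=camera('top')['img'];b=camera('side')['img']
cv2.imwrite('pics/s7.png',np.vstack([cv2.resize(a[140:200,260:340],(400,300),interpolation=cv2.INTER_CUBIC),cv2.resize(b[150:210,260:340],(400,300),interpolation=cv2.INTER_CUBIC)])[:,:,::-1])"
```

```text
position: [0.4684, -0.1831, 0.0156]
ft_force: [0.7, -0.3, 0.4]
grip_force: 11.7
ft_force: [0.2, 0.3, 0.1]
grip_force: 4.1
time: 32.88
position: [0.4683, -0.1831, 0.0158]
tool_rot: [0.705, 0.705, -0.056, 0.055]
ft_force: [0.1, -0.7, 0.7]
grip_width: 0.0623
grip_force: 0.3
time: 33.5
position: [0.4684, -0.1831, 0.0157]
tool_rot: [0.705, 0.705, -0.055, 0.055]
ft_force: [0.2, 0.7, 1.1]
grip_width: 0.0853
grip_force: 0.4
time: 34.75
position: [0.4679, 0.1025, 0.0795]
tool_rot: [0.704, 0.706, -0.055, 0.056]
ft_force: [0.5, 0.4, -0.1]
grip_width: 0.0872
grip_force: 0.0
```

View pics/s7.png

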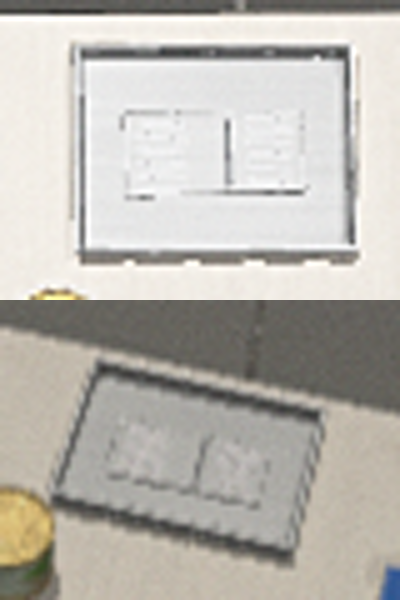

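The plate lies flat inside the tray, ribs up: (120–305, 110–195) in the top part, within the walls on all sides. I back the arm off and hand in.

```bash

python3 -m pendant '[[[0,0,-0.03,0,0,0,1],[0,0,-0.03,0,0,0,1],[0,0,-0.02,0,0,0,1],[0,0,0,0,0,0,1],[0,0,0,0,0,0,1]]]'
python3 -c "
from rig import *
print(hand_in())"
```

```text
time: 35.48
position: [0.4679, 0.1114, 0.1577]
tool_rot: [0.705, 0.705, -0.056, 0.055]
ft_force: [0.3, -0.2, -0.1]
grip_width: 0.0869
grip_force: 0.0
the job is handed in; nothing more can be done
None
```

The plate was slid out at about 12 N of press, gripped by its sides, and now lies flat, ribs up, in the wash tray; the job was handed in at about 35 s, no verdict was returned, and I did not re-check the tins and jars by camera.

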